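# Swap the worn drive stem of a washer gearcase for the splined one and hold it home

## Robot

A 6-joint arm with a two-finger parallel gripper is mounted at the origin on a cart in front of the work surface, level with it; the furniture and walls round the work are solid. World frame = base frame: x ahead of the robot, y to its left, z up, the work surface at z = 0. Lengths are in mm, angles in rad, forces in N, time in s.
With the tool pointing down it reaches from about 275 to 750 mm from the base axis. Payload 10.2 kg.
Tool frame: the origin (TCP) lies between the finger pads; the fingertips stand 22 mm ahead of it and the grasp point (between the pads) lies 3 mm ahead of it (ctrl.nose_length is the distance from the TCP to the fingertips, in mm); z points along the fingers, y is the line along which they close (so a half turn about z gives the same grasp; the last joint's range is limited). The gripper opens to 85 mm and grips with 20 to 120 N. Pads are 22 mm wide; open, the fingers measure 114 mm over their backs; the gripper's body (76 mm by 85 mm) begins 54 mm behind the grasp point. The pads swing forward as they close: fully open they stand 13 mm farther back than shut.
Start: joints at [0.979, 0.313, 1.498, -0, 1.331, -0.223], TCP at [189.274, 489.701, 253.294] pointing down, gripper open.
Joint ranges: [-2.94, 2.94], [-0.97, 2.17], [0.19, 2.56], [-1.23, 4.37], [0.02, 3.11], [-2.88, 2.88]. Speed limits (rad/s): [2.39, 2.39, 3.01, 3.14, 3.14, 3.14].

## Interface

Orientations are given as a unit quaternion [w, x, y, z].
In Python, from rig import sense, imaging, ctrl gives the robot as it stands. The module is installed in compiled form; this text tells all that it offers.
- The arm moves only by the tool apply_moves, never from a script. Its argument "commands" is a list of rows, each a list of 5 numbers: the gripper command: -1 is fully open, 1 is shut, values between are in proportion, then the shift along the tool's x, y, z in mm, then the turn about the tool's z in degrees. A call has 1 to 20 rows; each row shifts and turns the commanded pose from where the row before left it, along the tool's axes as they then stand; what a row does not reach is not made up. A row lasts 1/8 s, in which the tool goes at most 62.5 mm and 10.7 degrees, less where a joint would pass 70% of its speed; a pose out of reach is approached as far as the arm can. A call is refused whole if a number of a shift passes 62.5 or a number of a turn 10.7, either way. A call with a gripper value outside its range is refused whole. The fingers move at their own pace and stop on an object; "newtons" is the grip in N (left out, the last holds). Time passes only in rows, so rows that do not move let the fingers close. It gives the time, the measured TCP pose, the force, the opening and the grip force at its end, in the units of the state.
- sense(): the state, without advancing time (a new reading comes with each control period).
- imaging.capture(name): name is "side" or "top" or "wrist"; returns the picture (480x640x3 uint8, blue, green, red); there is no depth.
- imaging.calibration(name): a dict with "camera_matrix" (3x3 intrinsics, pixels), "k1" (the pictures are not rectified: a ray, as slopes to the right and down, at radius r is drawn at 1 + k1 r^2 times it, then the intrinsics apply), "world_to_cam" (4x4, takes a point from world to camera coordinates). Camera axes: x right, y up, looking along -z (the intrinsics and any distortion apply to the point x, -y, -z); pixel columns grow to the right and rows downward; lengths in mm; the calibration is good to about 2 mm. A picture is of the moment at which its call begins: read the wrist's pose just before it. calibration takes no time and is no camera call; for the wrist camera it gives the pose at the moment of the call.
- ctrl.finish_job(): hands the job in; it is judged then, once.
The state is a dict: "time_s": time; "joints": joint angles; "dq": joint speeds; "tau": joint torques, N m; "eef_pos": TCP position; "ee_rot": TCP orientation; "force": force on the tool from outside, world axes, zero at the start; "wrist_torque": the same for the moment, N m; "grip_width": opening from 0.0 (shut) to 1.0 (fully open); "grip_force": force on a finger pad.
Only numpy, scipy, OpenCV 4.12 (cv2) and the standard library are available. Lean on these libraries where they do the work, as an engineer would, in place of code of your own. Each camera call takes 0.05 s, during which the arm holds its last target. There are 200 camera calls.

## Task

Swap the drive stem of the washer gearcase: draw the worn, smooth stem out of the bush on top of it and stand it in the free middle hole of the wooden rack; then take the splined stem from the rack, put its nose into the bush, turn it until the splines mesh and push it fully home, flange down on the rim of the bush. A spring in the bush pushes it back out, so finish still gripping its hex head and pressing it home (I will tighten the lock screw): do not let go. Leave the other worn stem standing in the rack and everything else on the table where it is.

Things in the scene. Friction and masses are not known exactly. Their poses are not given: they have to be found in the camera images.
- worn_stem: worn stem to be taken out, loose, about 0.28 kg, same nose, flange and hex head as the splined one but a smooth round 22 mm shank instead of splines. Origin at the foot of its nose; starts upright in the bush with its foot on the spring cup, flange underside 12 mm above the rim, any yaw
- worn_stem_head (a point): middle of the worn stem's hex head, 75 mm above its foot: where to grip it; +x is square to a pair of flats
- stem: new drive stem, loose, bare steel, about 0.28 kg, 91 mm tall, upright in an outer rack hole at the start, any yaw. Origin: centre of the nose's foot; z up. Round nose 21 mm diameter, 0 to 24 mm up (tapering to 17 mm in the lowest 3 mm); six straight splines 25 to 54 mm up, 30 mm over the tips, 5.5 mm wide, 22 mm core: one along +x, the rest every 60 degrees
- stem_shoulder (a point): centre of the underside of the stem's round flange (42 mm diameter, 54 to 60 mm above the foot); it meets hub_mouth when the stem is home. Axes as stem
- stem_head (a point): middle of the stem's hex head (26 mm across flats, from 60 to 90 mm above the foot), 75 mm above the foot: where to grip it. Axes as stem; +x is square to a pair of flats (a spline lies below the middle of each flat)
- old_stem: another worn stem, from another machine, same nose, flange and hex head as the splined one but a smooth round 22 mm shank instead of splines. Origin at the foot of its nose; stands in the other outer hole of the rack. To be left where it is
- rack: fixed light wooden block 66 x 206 x 40 mm, three blind holes 23 mm diameter, 22 mm deep, in a row along its own y at -70, 0 and +70 mm; origin at the centre of its underside, on the table. The new stem and another worn one stand in the two outer holes, in either order, foot 18 mm and flange underside 72 mm above the table; the middle hole is free
- rack_hole1 (a point): centre of the mouth of the rack's free middle hole, 40 mm above the table: a stem standing in it has its foot 22 mm lower
- gearcase: round cast-aluminium washer gearcase, fixed, 144 mm diameter at its bolted foot, with a 60 mm diameter neck on top that carries the steel splined bush (45 mm outside diameter); origin at the centre of its underside on the table
- hub_mouth (a point): centre of the bush's upper rim, 112 mm above the table, on the vertical axis; turns with the bush. Inside are six teeth 5 mm wide, 24.5 mm between tips, 32.6 mm between slot floors, starting 2 mm below the rim. x points along the middle of a slot (every 60 degrees) and at the lock screw: splines mesh when stem and bush yaw agree modulo 60 degrees, with about 5 degrees play either way
- hub (a joint): turn of the splined bush in the gearcase, rad, positive anticlockwise from above, arbitrary at the start; it turns only stiffly (0.3 N m). Unmeshed, the splined stem stops with its flange about 27 mm above the rim; meshed, it slides on down to the rim
- spring_cup (a joint): how far the spring cup inside the bush is pushed down, m: 0 when free (its top 42 mm below the rim), 0.012 with the stem home. The nose meets it 12 mm before home; it pushes up with about 4 N at first and 12 N at home, more than the stem's weight
- motor_pulley: flat grey pulley, 63 mm diameter, 22 mm high, lying in front of gearcase and rack, bystander
- spanner: double open-end spanner 180 mm long lying in front of the rack, bystander
- screwdriver: screwdriver 190 mm long lying left of the rack, bystander
- token_tin: round tin 75 mm diameter, 58 mm high, behind the gearcase, bystander
- mug: white dotted mug 91 mm high behind the gearcase, bystander
- drain_coupling: white tube 42 mm diameter, 50 mm high, standing behind and left of the rack, bystander

How it is judged (in metres and radians):
On the way, in this order (a step that is already met when the one before it is completed fails the run):
1. the worn stem from the gearcase stands in the rack's middle hole, let go (horizontal distance between worn_stem and rack_hole1 below 0.006 m and height (world z) of worn_stem below 0.024 m and angle between worn_stem's own z axis and vertical below 0.12 rad and contact force between the fingers and worn_stem below 0.5 N), for 0.2 s.
2. the splined stem is lifted clear of the rack in the gripper (height (world z) of stem above 0.045 m and contact force between the fingers and stem above 1 N), for 0.2 s.
3. the stem stands in the bush with its splines meshed, past the tooth tops (horizontal distance between stem_shoulder and hub_mouth below 0.005 m and z of stem_shoulder in the frame of hub_mouth below 0.02 m and angle between stem's own z axis and vertical below 0.1 rad), for 0.1 s.
At the end, for the whole second after the job is handed in: Last second: splined stem home (flange within 2.5 mm of rim, centred within 4 mm, upright within 4 deg), spring cup pressed over 9 mm and 5 N, gripper on its hex head (over 3 N, grasp point within 30 mm of its middle); worn stem upright in the middle hole, the old one still in its own (z of stem_shoulder in the frame of hub_mouth below 0.0025 m and horizontal distance between stem_shoulder and hub_mouth below 0.004 m and angle between stem's own z axis and vertical below 0.07 rad and value of joint spring_cup above 0.009 m and contact force between stem and spring_cup above 5 N and contact force between the fingers and stem above 3 N and distance between the grasp point and stem_head below 0.03 m and horizontal distance between worn_stem and rack_hole1 below 0.006 m and height (world z) of each of worn_stem, old_stem below 0.024 m and angle between worn_stem's own z axis and vertical below 0.12 rad and angle between old_stem's own z axis and vertical below 0.15 rad and distance of old_stem from where it was at the start of the episode below 0.015 m); the arm keeps its last pose, push and grip.
It fails at once if the other worn stem is taken out of its hole or knocked over (distance of old_stem from where it was at the start of the episode above 0.015 m or angle between old_stem's own z axis and vertical above 0.3 rad).
It fails at once if a bystander is shoved more than 30 mm (distance of any of motor_pulley, spanner, screwdriver, token_tin, mug, drain_coupling from where it was at the start of the episode above 0.03 m).
It also fails if it takes over 61 s, if anything falls off the work surface, if the arm or the gripper's body presses on something with over 40 N, if the wrist force passes 120 N, or if a joint passes its speed limit or range.

## Working session

There is one attempt and no reset: what is moved stays moved. The work goes in short steps, Python scripts to look and compute and a tool call to move; the robot and the scene stay as the last step left them, time stands still between calls to the robot, and variables do not carry over. Pictures are saved under pics/ and viewed, at most 10 in all, crops included, and the job is handed in when it is done.

Besides the shell and the picture viewer there is one more tool, called by a JSON object that holds its "api" and its "payload", one argument or row to a line. apply_moves: Moves the arm, as the interface text tells. Its arguments: {"type":"object","properties":{"commands":{"type":"array","items":{"type":"array","items":{"type":"number"}}},"newtons":{"type":"number"}},"required":["commands"]}

```bash
mkdir -p pics
cat > h.py <<'E'
import numpy as np, cv2
from rig import sense, imaging, ctrl
def cal(n):
    c=imaging.calibration(n); return np.array(c["camera_matrix"]),c["k1"],np.array(c["world_to_cam"])
def ray(c,p):
    K,k1,T=c; d=np.linalg.inv(K)@[p[0],p[1],1]; x=d[:2].copy(); u=x.copy()
    for _ in range(20): u=x/(1+k1*(u@u))
    R=T[:3,:3]; o=-R.T@T[:3,3]; v=R.T@np.array([u[0],-u[1],-1.]); return o,v/np.linalg.norm(v)
def plane(c,p,z):
    o,v=ray(c,p); return o+v*(z-o[2])/v[2]
def proj(c,P):
    K,k1,T=c; q=T[:3,:3]@np.array(P,float)+T[:3,3]; u=np.array([q[0],-q[1]])/-q[2]; u=u*(1+k1*(u@u)); return (K@[u[0],u[1],1])[:2]
def tri(rs):
    A=0;b=0
    for o,v in rs:
        M=np.eye(3)-np.outer(v,v); A=A+M; b=b+M@o
    X=np.linalg.solve(A,b); return X,[np.linalg.norm((np.eye(3)-np.outer(v,v))@(X-o)) for o,v in rs]
E
python3 - <<'E'
from h import *
print(sense())
for n in("side","top","wrist"):
    c=cal(n); print(n,c[0].round(1).tolist(),c[1],c[2].round(3).tolist()); cv2.imwrite(f"pics/{n}0.png",imaging.capture(n))
E
```

```text
{'time_s': 0.0, 'joints': array([ 9.78578257e-01,  3.13459914e-01,  1.49843800e+00, -6.25605115e-05,
        1.33097750e+00, -2.23374744e-01]), 'dq': array([ 3.95323661e-05,  5.03597741e-04, -3.54331419e-05,  1.05733695e-03,
       -9.62468438e-04,  5.93706214e-04]), 'tau': array([-3.76307153e-04, -4.12262678e+01, -2.59739166e+01, -2.16566427e-04,
        4.23388265e-03,  3.19953216e-06]), 'eef_pos': array([189.16438207, 489.49308143, 252.72963213]), 'ee_rot': array([-2.26475699e-04,  1.83370674e-01,  9.83043633e-01, -6.00836737e-04]), 'force': array([-0.62212497, -0.16906514, -0.49151714]), 'wrist_torque': array([ 0.01042549,  0.02736856, -0.00122859]), 'grip_force': 0.0, 'grip_width': 1.0004639136165203}
side [[490.9, 0.0, 315.5], [0.0, 490.9, 240.2], [0.0, 0.0, 1.0]] 0.019331508298643583 [[-0.959, -0.283, -0.0, 625.396], [0.18, -0.611, 0.771, -46.248], [-0.218, 0.739, 0.637, -1193.413], [0.0, 0.0, 0.0, 1.0]]
top [[569.4, 0.0, 323.7], [0.0, 569.4, 234.1], [0.0, 0.0, 1.0]] -0.06141043686343955 [[-0.03, -1.0, -0.003, 263.659], [0.985, -0.03, 0.171, -564.226], [-0.171, 0.002, 0.985, -1192.235], [0.0, 0.0, 0.0, 1.0]]
wrist [[389.2, 0.0, 316.5], [0.0, 389.2, 237.3], [0.0, 0.0, 1.0]] -0.06161211467991233 [[0.361, 0.933, -0.003, -525.064], [-0.889, 0.343, -0.305, 39.848], [-0.284, 0.112, 0.952, -380.526], [0.0, 0.0, 0.0, 1.0]]
```

View pics/top0.png

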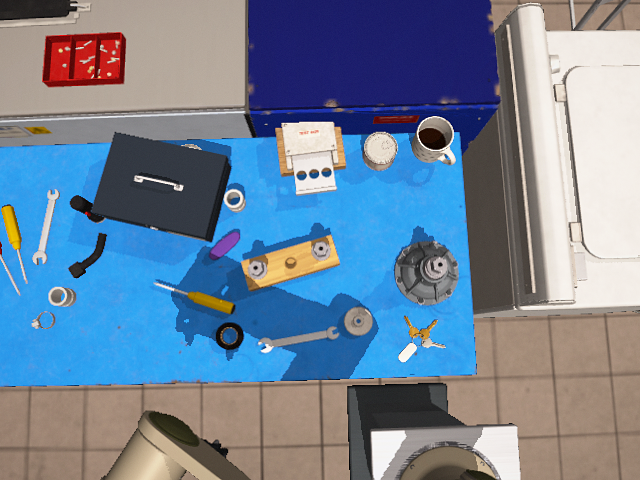

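View pics/side0.png

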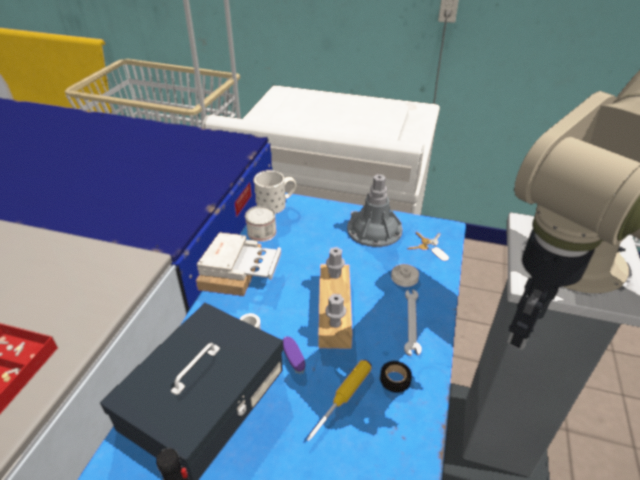

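The top view shows the gearcase stem head at about (437,264), the rack heads at (257,264) and (321,247), and the free hole at (291,263). In the side view the heads are at about (379,179), (336,299) and (335,252).

Run:
```python
from h import *
t=cal("top");s=cal("side")
for n,a,b in(("worn",(437,264),(379,179)),("A",(257,264),(336,299)),("B",(321,247),(335,252))):
    X,e=tri([ray(t,a),ray(s,b)]); print(n,X.round(1),np.round(e,1))
print(plane(t,(291,263),40))
im=cv2.imread("pics/top0.png")
a=cv2.resize(im[215:295,235:355],None,fx=5,fy=5,interpolation=cv2.INTER_CUBIC); b=cv2.resize(im[225:315,385:475],(400,400),interpolation=cv2.INTER_CUBIC)
c=np.zeros((400,1000,3),np.uint8); c[:,:600]=a; c[:,600:]=b; cv2.imwrite("pics/crop0.png",cv2.resize(c,(800,320)))
hsv=cv2.cvtColor(im,cv2.COLOR_BGR2HSV)
m=cv2.inRange(hsv,(8,50,90),(28,255,255)); m[:,:238]=0;m[:228]=0;m[300:]=0;m[:,345:]=0
cs,_=cv2.findContours(m,0,2); r=cv2.minAreaRect(cv2.convexHull(np.vstack([k for k in cs if cv2.contourArea(k)>60]))); P=[plane(t,p,40) for p in cv2.boxPoints(r)]
print(np.round(P,1), np.mean(P,0), [np.linalg.norm(P[i]-P[i-1]) for i in range(4)])
```

```text
worn [485.9  25.1 157.4] [0.5 0.5]
A [500.5 386.  102.4] [3.7 3.7]
B [534.6 252.9 103. ] [1. 1.]
[511.92512036 319.56092101  40.        ]
[[519.4 430.4  40. ]
 [572.9 230.8  40. ]
 [505.6 213.4  40. ]
 [453.  411.3  40. ]] [512.67803636 321.48303046  40.        ] [np.float64(69.07637107136604), np.float64(206.6069770577055), np.float64(69.50219548910043), np.float64(204.75979535322574)]
```

View pics/crop0.png

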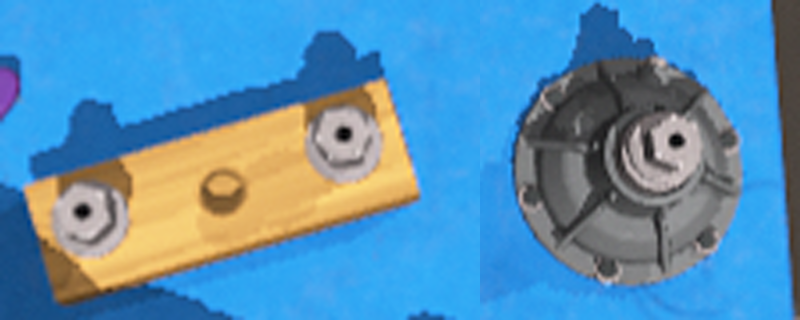

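{"api": "apply_moves", "payload": {
  "commands": [
    [-1,-37,-27,0,0],
    [-1,-37,-27,0,0],
    [-1,-37,-27,0,0],
    [-1,-37,-27,0,0],
    [-1,-37,-27,0,0],
    [-1,-37,-27,0,0],
    [-1,-37,-27,0,0],
    [-1,-37,-27,0,0],
    [-1,-37,-27,0,0],
    [-1,-37,-27,0,0],
    [-1,-37,-27,0,0],
    [-1,-37,-27,0,0],
    [-1,0,0,0,0],
    [-1,0,0,0,0]
  ]
}}

```text
time_s: 1.9
eef_pos: [486.3, 27.8, 253.1]
ee_rot: [-0.0, 0.183, 0.983, 0.0]
force: [-0.1, 0.4, 0.2]
grip_width: 1.001
grip_force: 0.0
```

```bash
cat >> h.py <<'E'
def tool():
    s=sense(); w,x,y,z=s["ee_rot"]
    from scipy.spatial.transform import Rotation as Ro
    return s["eef_pos"],Ro.from_quat([x,y,z,w]).as_matrix()
def to(P,yaw=None):
    p,R=tool(); d=R.T@(np.array(P)-p); print("tcp",p.round(1),"yaw_y",round(np.degrees(np.arctan2(R[1,1],R[0,1])),2),"tilt",np.degrees(np.arccos(-R[2,2])).round(2),"shift",d.round(1))
def shot(n,f):
    c=cal(n); im=imaging.capture(n); cv2.imwrite(f"pics/{f}.png",im); return c,im
E
python3 - <<'E'
from h import *
to((486,25,155)); c,im=shot("wrist","w1"); print(-c[2][:3,:3].T@c[2][:3,3], proj(c,(486,25,160)),proj(c,(486,25,112)), proj(c,tool()[0]))
print(sense()["time_s"],sense()["joints"].round(2))
E
```

```text
tcp [486.3  27.8 253.1] yaw_y 68.87 tilt 0.05 shift [-0.9 -2.7 98.1]
[414.00062829  56.92768669 373.49007172] [310.55822115 254.26015872] [311.6580618  230.58141281] [314.80708086 342.04385259]
1.95 [-0.18  0.23  1.61  0.    1.31 -1.39]
```

View pics/w1.png

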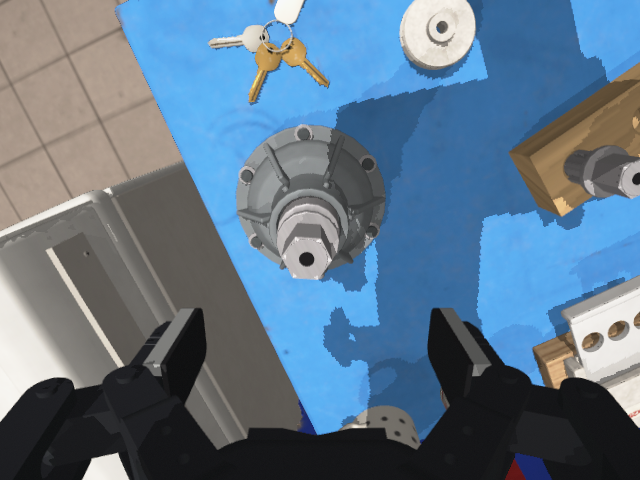

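The wrist view shows the hex top face at about (306,258), its centre hole at (306,260), and the bush behind it at about (311,215). Next I measure its centre and flat angle.

```bash
cat >> h.py <<'E'
def hexfit(c,im,p0,z,r=18,lo=None):
    """hex top face near pixel p0 (bright, flat normal up) -> centre, flat angle mod 60, size"""
    g=cv2.cvtColor(im,cv2.COLOR_BGR2GRAY); x,y=map(int,p0)
    # rectify patch at plane z: 0.25mm/px
    C=plane(c,p0,z); n=160; k=0.25
    mx=np.zeros((n,n),np.float32); my=mx.copy()
    for i in range(n):
        for j in range(n):
            q=proj(c,(C[0]+(j-n/2)*k,C[1]-(i-n/2)*k,z)); mx[i,j],my[i,j]=q
    return cv2.remap(im,mx,my,cv2.INTER_CUBIC),C
E
python3 - <<'E'
from h import *
p,R=tool(); c=cal("wrist"); im=cv2.imread("pics/w1.png")
a,C=hexfit(c,im,(306,259),160); print(C)
t=cal("top")
X,e=tri([ray(c,(306,259)),ray(t,(439,263))]); print(X,e)
g=cv2.GaussianBlur(cv2.cvtColor(a,cv2.COLOR_BGR2GRAY),(0,0),2)
print(g[::16,::16])
cv2.imwrite("pics/hex1.png",cv2.resize(a,None,fx=3,fy=3))
E
```

```text
[487.804764    21.72680748 160.        ]
[488.0922393   21.5006336  159.23775566] [np.float64(0.09964852047488752), np.float64(0.09964852047491922)]
[[121 167 167 168 181 134  68  92  96  99]
 [177 162 122 114  80 108  96  95  96  99]
 [170 110 111 204 179 187 196 110  96  99]
 [113 111 119 192 192 191 190 187  88 104]
 [111 111 177 186 179  54 181 186 180 104]
 [126 116 194 188  65  34  74 188 197 162]
 [192 114 183 186 186  85 187 189 173 161]
 [193 192 113 190 189 187 186 186 160 161]
 [151 164 183 160 187 178 181 178 157 160]
 [139 118 105 150 151 120 164 158 163 162]]
```

View pics/hex1.png

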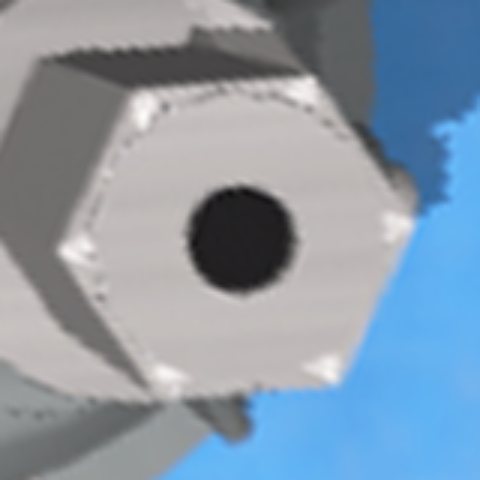

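The rectified patch shows the hex vertices at (60,250), (130,95), (315,80), (412,222), (340,380) and (155,400). The flats' normals are therefore at about 35° + 60k. The centre is at about (487.5, 21.7) and the top at 159–160 mm, as expected.

{"api": "apply_moves", "payload": {
  "commands": [
    [-1,0,0,0,8.5],
    [-1,0,0,0,8.5],
    [-1,0,0,0,8.5],
    [-1,0,0,0,8.5],
    [-1,-5.7,-2.5,8,0],
    [-1,0,0,30,0],
    [-1,0,0,30,0],
    [-1,0,0,30,0],
    [-1,0,0,0,0],
    [1,0,0,0,0],
    [1,0,0,0,0],
    [1,0,0,0,0],
    [1,0,0,0,0],
    [1,0,0,0,0],
    [1,0,0,0,0]
  ],
  "newtons": 60
}}

```text
time_s: 3.82
eef_pos: [488.0, 21.3, 155.5]
ee_rot: [0.0, 0.463, 0.886, 0.0]
force: [0.8, 0.6, 1.8]
grip_width: 0.286
grip_force: 61.9
```

Run:
```python
from h import *
to((487.5,21.7,155)); print(sense()["wrist_torque"])
```

```text
tcp [488.   21.3 155.5] yaw_y 34.87 tilt 0.04 shift [ 0.6 -0.2  0.5]
[ 0.12358724 -0.32093923  0.00272321]
```

{"api": "apply_moves", "payload": {
  "commands": [
    [1,0,0,-15,0],
    [1,0,0,-25,0],
    [1,0,0,-25,0],
    [1,0,0,-25,0],
    [1,29.2,28.4,0,0],
    [1,29.2,28.4,0,0],
    [1,29.2,28.4,0,0],
    [1,29.2,28.4,0,0],
    [1,29.2,28.4,0,0],
    [1,29.2,28.4,0,0],
    [1,0,0,0,10],
    [1,0,0,0,10],
    [1,0,0,0,0],
    [1,0,0,0,0]
  ]
}}

```text
time_s: 5.58
eef_pos: [527.4, 262.3, 245.5]
ee_rot: [-0.0, 0.608, 0.794, -0.0]
force: [1.0, -0.2, -2.8]
grip_width: 0.295
grip_force: 61.3
```

Run:
```python
from h import *
to((512,320.5,155)); c,im=shot("wrist","w2"); print(proj(c,(512,320.5,40)),proj(c,(494,388,109)))
ct,it=shot("top","t2")
w=cv2.imread("pics/w1.png")[110:240,500:640]
s=cv2.imread("pics/side0.png")[235:335,300:370]
v=np.zeros((480,800,3),np.uint8); v[:300,:400]=cv2.resize(im,(400,300)); v[:371,400:]=cv2.resize(w,(400,371)); v[300:,:126]=cv2.resize(s,(126,180))
cv2.imwrite("pics/v2.png",v);
```

```text
tcp [527.4 262.3 245.5] yaw_y 15.05 tilt 0.02 shift [60.2  0.3 90.5]
[316.2422511  136.76327076] [316.32616758  24.8860181 ]
```

View pics/v2.png

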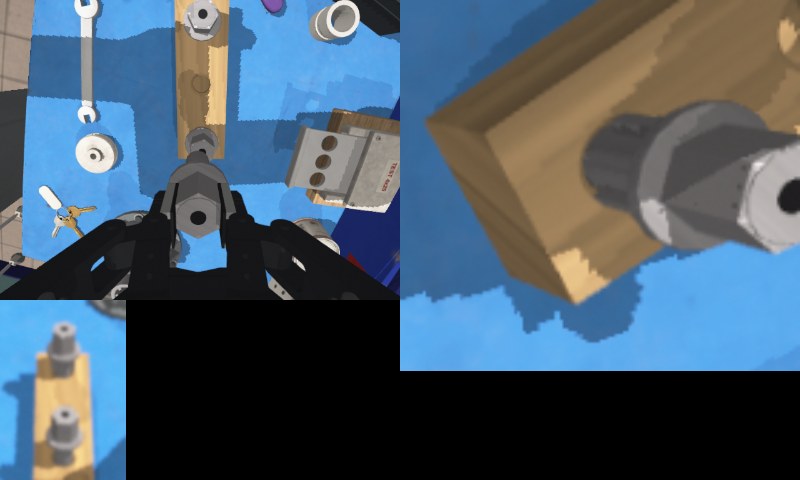

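The wrist view shows the free hole at about (320,136) in full-size pixels and the held stem's head at about (316,349). The w1 crop shows the nearer rack stem, at (530,253), has grooves, so it is the splined one. The other has a smooth shank.

Run:
```python
from h import *
c=cal("wrist"); im=cv2.imread("pics/w2.png"); p,R=tool()
a,C=hexfit(c,im,(317,137),40); g=cv2.cvtColor(a,cv2.COLOR_BGR2GRAY); g=cv2.createCLAHE(3).apply(cv2.GaussianBlur(g,(5,5),0))
h=cv2.HoughCircles(g,cv2.HOUGH_GRADIENT,1,10,param1=60,param2=12,minRadius=42,maxRadius=51)
print(C, h)
for x,y,r in h[0][:4]: print("hole",C[:2]+np.array([x-80,80-y])*.25,r*.25)
b,D=hexfit(c,im,(316,349),p[2]+4.5); print("head",D,p, proj(c,p+[0,0,4.5]))
t=cal("top"); i0=cv2.imread("pics/top0.png"); a2,C2=hexfit(t,i0,(291,263),40); 
g2=cv2.cvtColor(a2,cv2.COLOR_BGR2GRAY); h2=cv2.HoughCircles(g2,cv2.HOUGH_GRADIENT,1,10,param1=60,param2=10,minRadius=42,maxRadius=51)
for x,y,r in h2[0][:3]: print("top hole",C2[:2]+np.array([x-80,80-y])*.25,r*.25)
cv2.imwrite("pics/v3.png",cv2.resize(np.hstack([a,cv2.cvtColor(g,cv2.COLOR_GRAY2BGR),a2,b]),(800,200)))
```

```text
[512.80618642 320.52707533  40.        ] [[[ 92.5  65.5  42.5]
  [ 84.5  71.5  50.4]
  [ 92.5  77.5  49.3]
  [ 86.5  57.5  50.4]
  [104.5  69.5  47.1]]]
hole [515.93118642 324.15207533] 10.625
hole [513.93118642 322.65207533] 12.6
hole [515.93118642 321.15207533] 12.325
hole [514.43118642 326.15207533] 12.6
head [527.52081297 263.3649706  249.92627655] [527.40996964 262.36587544 245.42627655] [314.94971451 351.30550381]
top hole [512.80012036 321.43592101] 12.6
top hole [510.55012036 322.68592101] 11.45
top hole [509.55012036 319.93592101] 11.225
```

View pics/v3.png

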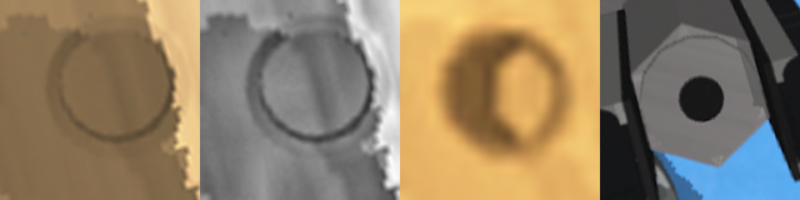

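The hole is at about (514,322) when I combine the two views: top camera (512.9, 322.0), wrist corrected (515.2, 321.7). The nose taper takes up about 3 mm of error, so I descend in steps and watch the force.

{"api": "apply_moves", "payload": {
  "commands": [
    [1,30.2,1.2,0,0],
    [1,30.2,1.3,0,0],
    [1,0,0,35,0],
    [1,0,0,35,0],
    [1,0,0,30,0],
    [1,0,0,12,0],
    [1,0,0,3,0],
    [1,0,0,2,0],
    [1,0,0,2,0],
    [1,0,0,0,0]
  ]
}}

```text
time_s: 6.92
eef_pos: [514.5, 321.5, 126.6]
ee_rot: [0.0, 0.61, 0.793, 0.0]
force: [0.3, -0.3, -3.9]
grip_width: 0.29
grip_force: 61.2
```

Run:
```python
from h import *
to((514.15,321.4,103.5)); print(sense()["wrist_torque"])
```

```text
tcp [514.5 321.5 126.6] yaw_y 14.87 tilt 0.03 shift [-0.1 -0.4 23.1]
[-0.02612888 -0.02078666 -0.05606971]
```

{"api": "apply_moves", "payload": {
  "commands": [
    [1,0,0,2,0],
    [1,0,0,2,0],
    [1,0,0,1,0],
    [1,0,0,0,0]
  ]
}}

```text
time_s: 7.42
eef_pos: [515.0, 321.7, 121.6]
ee_rot: [0.0, 0.61, 0.793, 0.001]
force: [4.8, 2.2, -2.4]
grip_width: 0.292
grip_force: 61.4
```

Run:
```python
from h import *
to((514.15,321.4,103.5)); print(sense()["wrist_torque"])
```

```text
tcp [515.  321.7 121.6] yaw_y 14.86 tilt 0.11 shift [-0.1 -0.9 18.1]
[ 0.40109927 -0.96437992  0.00846192]
```

The nose has entered the hole. The side force says the hole lies a little towards +x/+y, so I shift that way and go on down.

{"api": "apply_moves", "payload": {
  "commands": [
    [1,0.3,1.4,0,0],
    [1,0,0,3,0],
    [1,0,0,3,0],
    [1,0,0,0,0]
  ]
}}

```text
time_s: 7.92
eef_pos: [515.4, 322.1, 114.8]
ee_rot: [-0.0, 0.61, 0.793, -0.0]
force: [1.8, 1.1, -3.4]
grip_width: 0.29
grip_force: 61.4
```

Run:
```python
from h import *
to((514.15,321.4,103.5)); print(sense()["wrist_torque"])
```

```text
tcp [515.4 322.1 114.8] yaw_y 14.87 tilt 0.06 shift [-0.3 -1.4 11.3]
[ 0.10461706 -0.25450144 -0.04241107]
```

{"api": "apply_moves", "payload": {
  "commands": [
    [1,0,0.4,3,0],
    [1,0,0,3,0],
    [1,0,0,3,0],
    [1,0,0,2,0],
    [1,0,0,0,0]
  ]
}}

```text
time_s: 8.55
eef_pos: [516.0, 322.3, 104.5]
ee_rot: [-0.0, 0.61, 0.793, 0.0]
force: [-0.5, -0.4, -0.2]
grip_width: 0.293
grip_force: 61.5
```

Run:
```python
from h import *
to((514.15,321.4,103.5)); print(sense()["wrist_torque"])
```

```text
tcp [516.  322.3 104.5] yaw_y 14.87 tilt 0.0 shift [-0.4 -2.   1. ]
[-0.11803829  0.17223586 -0.00584087]
```

{"api": "apply_moves", "payload": {
  "commands": [
    [-1,0,0,0,0],
    [-1,0,0,0,0],
    [-1,0,0,0,0],
    [-1,0,0,0,0],
    [-1,0,0,-20,0],
    [-1,0,0,-40,0],
    [-1,0,0,-40,0],
    [-1,-35,0,0,0],
    [-1,-34.6,0,0,0],
    [-1,0,0,0,0],
    [-1,0,0,0,0]
  ]
}}

```text
time_s: 9.93
eef_pos: [533.8, 255.4, 204.3]
ee_rot: [-0.0, 0.61, 0.793, 0.0]
force: [0.9, -0.0, -1.0]
grip_width: 0.997
grip_force: 0.0
```

Run:
```python
from h import *
to((534,255,105)); c,im=shot("wrist","w4"); t,it=shot("top","t4")
q=proj(c,(534,255,109)); print(q); a,C=hexfit(c,im,q,109); print(C)
v=np.zeros((480,800,3),np.uint8); v[:240,480:]=cv2.resize(im,(320,240)); v[:,:480]=cv2.resize(a,(480,480)); v[240:,480:]=cv2.resize(it[220:300,230:337],(320,240)); cv2.imwrite("pics/v4.png",v)
```

```text
tcp [533.8 255.4 204.3] yaw_y 14.87 tilt 0.02 shift [-0.5  0.1 99.3]
[315.74444893 253.4510948 ]
[534. 255. 109.]
```

View pics/v4.png

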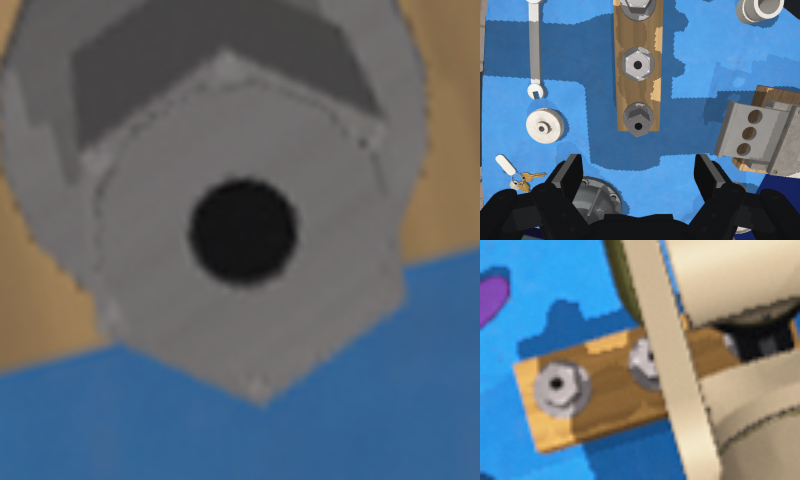

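The worn stem stands upright in the middle hole. The splined head's vertices in the patch are (228,52), (375,125), (403,297), (262,402), (107,335) and (85,160). Its centre is at about (534.3,255.6), with flats at about 7° mod 60.

{"api": "apply_moves", "payload": {
  "commands": [
    [-1,0,0.5,0,8],
    [-1,0,0,40,0],
    [-1,0,0,40,0],
    [-1,0,0,20,0],
    [-1,0,0,0,0],
    [1,0,0,0,0],
    [1,0,0,0,0],
    [1,0,0,0,0],
    [1,0,0,0,0],
    [1,0,0,0,0],
    [1,0,0,0,0]
  ],
  "newtons": 80
}}

```text
time_s: 11.4
eef_pos: [534.7, 255.2, 105.1]
ee_rot: [0.0, 0.663, 0.748, 0.001]
force: [-0.2, 0.2, 6.2]
grip_width: 0.289
grip_force: 79.1
```

Run:
```python
from h import *
to((534.3,255.4,104)); print(sense()["wrist_torque"],sense()["joints"].round(2))
```

```text
tcp [534.7 255.2 105.1] yaw_y 6.87 tilt 0.07 shift [ 0.3 -0.4  1.1]
[-0.03793278  0.25994224  0.00381129] [0.25 0.61 1.46 0.   1.07 0.13]
```

{"api": "apply_moves", "payload": {
  "commands": [
    [1,0,0,-15,0],
    [1,0,0,-30,0],
    [1,0,0,-40,0],
    [1,0,0,-40,0],
    [1,0,0,0,-10],
    [1,0,0,0,-10],
    [1,0,0,0,-10],
    [1,0,0,0,-10],
    [1,0,0,0,-10],
    [1,0,0,0,-10],
    [1,0,0,0,-10],
    [1,0,0,0,-10],
    [1,0,0,0,-10],
    [1,0,0,0,-10],
    [1,0,0,0,-10],
    [1,0,0,0,-10]
  ]
}}

```text
time_s: 13.4
eef_pos: [534.1, 255.0, 229.6]
ee_rot: [-0.0, -0.319, 0.948, 0.0]
force: [-0.0, 0.3, -3.6]
grip_width: 0.285
grip_force: 79.4
```

{"api": "apply_moves", "payload": {
  "commands": [
    [1,23.5,-31.6,0,0],
    [1,23.5,-31.6,0,0],
    [1,23.5,-31.6,0,0],
    [1,23.5,-31.6,0,0],
    [1,23.5,-31.6,0,0],
    [1,0,0,0,0],
    [1,0,0,0,0]
  ]
}}

```text
time_s: 14.28
eef_pos: [535.0, 58.7, 229.5]
ee_rot: [-0.0, -0.316, 0.949, 0.0]
force: [-0.3, 0.8, -3.1]
grip_width: 0.289
grip_force: 79.5
```

Run:
```python
from h import *
to((487.8,21.6,170)); c,im=shot("wrist","w5"); t,it=shot("top","t5"); print(sense()["joints"].round(2),sense()["time_s"])
q=proj(c,(487.8,21.6,112)); print(q); a,C=hexfit(c,im,q,112); b,_=hexfit(t,it,proj(t,(487.8,21.6,112)),112)
p,_=tool(); e,_=hexfit(c,im,proj(c,p+[0,0,4]),p[2]+4)
v=np.zeros((480,800,3),np.uint8); v[:240,480:]=cv2.resize(im,(320,240)); v[:,:480]=cv2.resize(a,(480,480)); v[240:400,480:640]=b;v[240:400,640:]=e; cv2.imwrite("pics/v5.png",v)
```

```text
tcp [535.   58.7 229.5] yaw_y 126.87 tilt 0.02 shift [60.  -1.3 59.5]
[-0.11  0.36  1.49  0.    1.29 -2.32] 14.375
[313.84284286 143.44063058]
```

View pics/v5.png

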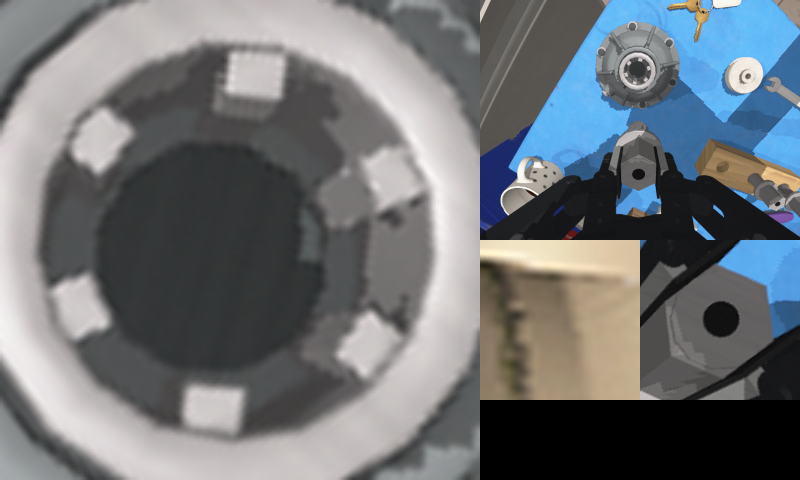

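The rectified view of the bush shows teeth at (256,75), (395,178), (370,345), (213,408), (80,307) and (102,140). The centre is about (487.5, 21.5) and the slots lie at about 52.5° mod 60. The gripper's splines are at 6.9°, so I turn the tool by +14.4°, then lower the nose.

{"api": "apply_moves", "payload": {
  "commands": [
    [1,0,0,0,7.2],
    [1,0,0,0,7.2],
    [1,19.4,-5.4,0,0],
    [1,19.4,-5.4,0,0],
    [1,19.4,-5.4,0,0],
    [1,0,0,0,0],
    [1,0,0,20,0],
    [1,0,0,6,0],
    [1,0,0,4,0],
    [1,0,0,4,0],
    [1,0,0,4,0],
    [1,0,0,0,0]
  ]
}}

```text
time_s: 15.88
eef_pos: [487.6, 21.0, 191.2]
ee_rot: [-0.0, -0.195, 0.981, 0.0]
force: [-0.3, 0.4, -3.5]
grip_width: 0.287
grip_force: 79.6
```

Run:
```python
from h import *
to((487.5,21.5,145)); print(sense()["wrist_torque"])
```

```text
tcp [487.6  21.  191.2] yaw_y 112.47 tilt 0.02 shift [-0.2  0.5 46.2]
[-0.0046143  -0.03943003 -0.04678966]
```

{"api": "apply_moves", "payload": {
  "commands": [
    [1,0,0.4,4,0],
    [1,0,0,4,0],
    [1,0,0,4,0],
    [1,0,0,3,0],
    [1,0,0,3,0],
    [1,0,0,3,0],
    [1,0,0,2,0],
    [1,0,0,0,0]
  ]
}}

```text
time_s: 16.88
eef_pos: [487.4, 21.4, 168.2]
ee_rot: [-0.0, -0.195, 0.981, 0.0]
force: [-0.5, -0.3, -1.9]
grip_width: 0.29
grip_force: 79.6
```

Run:
```python
from h import *
to((487.5,21.5,145)); print(sense()["wrist_torque"])
```

```text
tcp [487.4  21.4 168.2] yaw_y 112.47 tilt 0.01 shift [-0.1  0.1 23.2]
[-0.05479197 -0.04236919  0.02906944]
```

{"api": "apply_moves", "payload": {
  "commands": [
    [1,0,0,3,0],
    [1,0,0,3,0],
    [1,0,0,3,0],
    [1,0,0,3,0],
    [1,0,0,3,0],
    [1,0,0,2,0],
    [1,0,0,0,0]
  ]
}}

```text
time_s: 17.75
eef_pos: [487.6, 21.4, 151.5]
ee_rot: [0.0, -0.195, 0.981, -0.0]
force: [-0.8, -0.9, 3.4]
grip_width: 0.286
grip_force: 80.5
```

Run:
```python
from h import *
to((487.5,21.5,145)); print(sense()["wrist_torque"])
```

```text
tcp [487.6  21.4 151.5] yaw_y 112.47 tilt 0.02 shift [0.  0.1 6.5]
[0.16879827 0.45181528 0.00313849]
```

Meshed and now on the spring. I press on home in small steps.

{"api": "apply_moves", "payload": {
  "commands": [
    [1,0,0,2,0],
    [1,0,0,2,0],
    [1,0,0,1.5,0],
    [1,0,0,1,0],
    [1,0,0,0,0]
  ]
}}

```text
time_s: 18.38
eef_pos: [487.7, 21.4, 145.3]
ee_rot: [0.0, -0.195, 0.981, -0.0]
force: [-2.9, -0.4, 7.3]
grip_width: 0.287
grip_force: 81.3
```

{"api": "apply_moves", "payload": {
  "commands": [
    [1,0,0,0.5,0],
    [1,0,0,0,0]
  ]
}}

```text
time_s: 18.62
eef_pos: [487.7, 21.4, 145.2]
ee_rot: [0.0, -0.195, 0.981, -0.0]
force: [-4.4, 1.3, 12.4]
grip_width: 0.287
grip_force: 81.8
```

{"api": "apply_moves", "payload": {
  "commands": [
    [1,0,0,0.5,0],
    [1,0,0,0,0]
  ]
}}

```text
time_s: 18.88
eef_pos: [487.8, 21.4, 145.1]
ee_rot: [0.001, -0.195, 0.981, -0.0]
force: [-5.6, 0.9, 17.6]
grip_width: 0.291
grip_force: 82.4
```

{"api": "apply_moves", "payload": {
  "commands": [
    [1,0.4,0,0.7,0],
    [1,0,0,0,0],
    [1,0,0,0,0]
  ]
}}

```text
time_s: 19.25
eef_pos: [487.7, 21.3, 145.1]
ee_rot: [0.001, -0.195, 0.981, -0.0]
force: [-6.2, 2.7, 22.7]
grip_width: 0.284
grip_force: 83.1
```

Run:
```python
from h import *
to((487.5,21.5,145)); c,im=shot("wrist","w6"); s,si=shot("side","s6")
v=np.zeros((480,800,3),np.uint8); v[:480,:400]=cv2.resize(im[200:480,200:433],(400,480)); v[:300,400:]=cv2.resize(si[150:270,300:460],(400,300)); v[300:,400:]=cv2.resize(si[230:350,270:410],(400,180)); cv2.imwrite("pics/v6.png",v)
```

```text
tcp [487.7  21.3 145.1] yaw_y 112.48 tilt 0.15 shift [0.1 0.2 0.1]
```

View pics/v6.png

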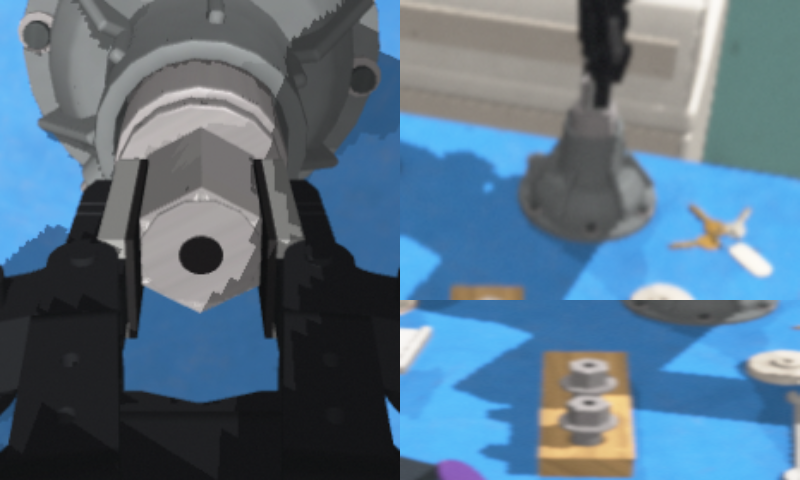

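The picture shows the flange seated on the bush rim with the hex head gripped. Both worn stems stand upright in the rack, in the middle hole and the outer hole. I hand the job in now.

```bash
python3 -c "
from rig import ctrl; print(ctrl.finish_job())"
```

```text
the job is handed in; nothing more can be done
None
```

The stem swap is done and handed in at about 19 s: the worn stem stands in the rack's middle hole, and the splined stem is meshed and pressed home, still gripped; no verdict came back.

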